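Load the bijou rack into the circulating water bath and cover it

ROBOT

A 7-joint arm with a two-finger parallel gripper is mounted at the origin on the work surface. World frame = base frame: x ahead of the robot, y to its left, z up, the work surface at z = 0. Lengths are in m, angles in rad, forces in N, time in s.
With the tool pointing down it reaches from about 0.4 to 0.9 m from the base axis. Payload 5.5 kg.
Tool frame: the origin (TCP) lies midway between the tips of the shut fingers; the grasp point (between the pads) lies 19 mm behind it; z points along the fingers, y is the line along which they close (so a half turn about z gives the same grasp; the last joint's range is limited). The gripper opens to 85 mm and grips with 20 to 120 N. Pads are 22 mm wide; open, the fingers measure 114 mm over their backs; the gripper's body (76 mm by 85 mm) begins 54 mm behind the grasp point. The pads swing forward as they close: fully open they stand 13 mm farther back than shut.
Start: joints at [-0.853, 0.501, -0.427, 1.55, 0.221, 1.138, -0.21], TCP at [0.285, 0.584, 0.231] pointing down, gripper open.
Joint ranges: [-2.88, 2.88], [-0.31, 2.03], [-1.54, 1.56], [0.2, 2.42], [-1.41, 4.55], [0.19, 2.02], [-2.57, 2.57]. Speed limits (rad/s): [2.57, 2.57, 3.14, 3.14, 3.14, 3.14, 3.14].

INTERFACE

Orientations are given as [roll, pitch, yaw] about the fixed x, y, z axes, in that order (R = Rz(yaw) Ry(pitch) Rx(roll)).
In Python, from bench import get_state, camera, close_job gives the robot as it stands. The module is installed in compiled form; this text tells all that it offers.
- The arm moves only by the tool move_arm, never from a script. Its argument "moves" is a list of rows, each an object of numbers: "gripper": the finger opening in cm, from 0 to 8.54; "x", "y", "z": the shift along the tool's x, y, z in cm; "wx", "wy", "wz": the turn, a rotation vector about the tool's x, y, z in degrees. In form: [{"gripper": .., "x": .., "y": .., "z": .., "wx": .., "wy": .., "wz": ..}, ...]. A call has 1 to 8 rows; each row shifts and turns the commanded pose from where the row before left it, along the tool's axes as they then stand; what a row does not reach is not made up. A row lasts 1/8 s, in which the tool goes at most 62.5 mm and 10.7 degrees, less where a joint would pass 70% of its speed; a pose out of reach is approached as far as the arm can. A call with a gripper value outside its range is refused whole. The fingers move at their own pace and stop on an object; the grip force is fixed at half the most. Time passes only in rows, so rows that do not move let the fingers close. It gives the time, the measured TCP pose, the force, the opening and the grip force at its end, in the units of the state.
- get_state(): the state, without advancing time (a new reading comes with each control period).
- camera(name): name is "scene" or "top"; returns a dict with "image" (384x512x3 uint8, blue, green, red), "fovy" (degrees; the focal length in pixels is half the picture's height over the tangent of half this angle, whatever the lens; pixels are square), "cx", "cy" (the principal point, pixels), "pose" (4x4, takes a point from camera to world coordinates). Camera axes: x right, y up, looking along -z (the intrinsics and any distortion apply to the point x, -y, -z); pixel columns grow to the right and rows downward; lengths in m; the calibration is good to about 2 mm. A picture is of the moment at which its call begins. There is no depth.
- close_job(): hands the job in; it is judged then, once.
The state is a dict: "t": time; "q": joint angles; "qvel": joint speeds; "effort": joint torques, N m; "position": TCP position; "orientation": TCP orientation; "force": force on the tool from outside, world axes, zero at the start; "moment": the same for the moment, N m; "width": opening from 0.0 (shut) to 1.0 (fully open); "gripper_force": force on a finger pad.
Only numpy, scipy, OpenCV 4.12 (cv2) and the standard library are available. Lean on these libraries where they do the work, as an engineer would, in place of code of your own. Each camera call takes 0.05 s, during which the arm holds its last target. There are 200 camera calls.

TASK

Put the rack of sample bottles into the drained water bath: it is longer than the opening, so tip one end down under the steel deck, then level it and stand it flat on the tank floor without dropping it. Then lay the loose lid over the opening so that it lies flat on the rim, square with the bath, and covers the whole opening. Leave the other things on the bench where they are.

Things in the scene. Friction and masses are not known exactly. Their poses are not given: they have to be found in the camera images.
- bath: Fixed bench-top circulating water bath, empty: white housing 216 mm wide (its x, -108 to +108) and 408 mm long (its y, -118 to +290), flat rim 155 mm above the table. Origin: on the table under the centre of the opening; z up. The tank inside spans x -80 to +80 and y -90 to +175; its far part (y above +90) lies under a fixed steel deck, which leaves an opening 160 x 180 mm.
- bath_opening (a point): Centre of the opening (x -80 to +80, y -90 to +90 of the bath) at rim height, 155 mm above the table; axes as the bath. The lid belongs here, centred, resting on the rim and the edge of the deck.
- bath_floor (a point): Point on the flat tank floor (25 mm above the table) under the centre of the opening; axes as the bath. The floor runs from y -90 to +175, the last 85 mm under the deck.
- bath_lip (a point): Middle of the deck's edge over the tank, on its top face, at bath y = +90. The deck is 8 mm thick: top flush with the rim at 155 mm, underside at 147 mm above the table. It is bare from y +90 to +186; beyond stands a control head 170 x 100 mm, its top 250 mm above the table.
- rack_center (a point): Loose steel rack of 14 small capped bottles, one piece, about 0.45 kg. Point on its middle axis half-way up, 59 mm above its underside; x across, y along, z up. Body 72 x 200 x 65 mm high; both ends alike. Over the middle a carrying handle: flat black bar 10 mm thick (x), 56 mm long (y), from 88 to 118 mm above the underside, on two posts.
- rack: The same rack; origin at the centre of its underside.
- lid_center (a point): Loose flat steel lid, about 0.3 kg, 196 (x) by 216 (y) by 4 mm. Point on its middle axis 21 mm above its underside; z up. On top a black bar handle along its y: 14 mm wide, 84 mm long, 16 mm high, its middle 34 mm above the lid's underside, on two posts. The lid's long side goes along the bath's y.
- lid: The same lid; origin at the centre of its underside.
- dish_a: Petri dish with agar, 92 mm across, 16 mm high, standing between the bath and the other things; origin under its centre. Leave alone.
- dish_b: Petri dish, 92 mm across, 16 mm high, on the right; origin under its centre. Leave alone.
- dish_c: Petri dish like it, stacked on dish_b. Leave alone.
- dropper: Small white dropper bottle, 38 mm across, 68 mm high, between the bath and the other things; origin under its centre. Leave alone.
- amber: Amber reagent bottle, 68 mm across, 145 mm high, at the back; origin under its centre. Leave alone.
- flask: Stoppered conical flask, 82 mm across, 148 mm high, at the back; origin under its centre. Leave alone.
- burner: Gas burner, foot 84 mm across, 155 mm high, on the right; origin under its centre. Leave alone.

How it is judged:
On the way:
1. the rack stands level on the tank floor, one end under the deck, let go (z of rack_center in the frame of bath between 0.078 and 0.09 m and horizontal distance between rack_center and bath_opening below 0.1 m and angle between rack_center's own z axis and vertical below 0.06 rad and contact force between the fingers and rack below 0.3 N and linear speed of rack below 0.02 m/s), for 0.2 s.
At the end, for the whole second after the job is handed in: Rack inside the tank, level within 3.5 degrees, underside within 6 mm of the tank floor; lid flat on the rim (1.7 degrees, 4 mm), its centre within 10 mm of the opening's along and across the bath, sides parallel to the bath's within 4.5 degrees; both let go and at rest (z of rack_center in the frame of bath between 0.078 and 0.09 m and horizontal distance between rack_center and bath_opening below 0.1 m and angle between rack_center's own z axis and vertical below 0.06 rad and x of lid_center in the frame of bath between -0.01 and 0.01 m and y of lid_center in the frame of bath between -0.01 and 0.01 m and z of lid_center in the frame of bath between 0.173 and 0.18 m and angle between lid_center's own z axis and vertical below 0.03 rad and (angle between the y axis of lid_center and the y axis of bath, either way round below 0.08 rad or angle between the y axis of lid_center and the x axis of bath, either way round below 0.08 rad) and linear speed of each of rack, lid below 0.02 m/s); the robot touches nothing.
It fails at once if the rack is dropped (linear speed of rack above 0.6 m/s and contact force between the fingers and rack below 0.1 N).
It fails at once if one of the bystanders (dishes, dropper bottle, amber bottle, flask, burner) is moved more than 30 mm (distance of any of dish_a, dish_b, dish_c, dropper, amber, flask, burner from where it was at the start of the episode above 0.03 m).
It also fails if it takes over 64 s, if anything falls off the work surface, if the arm or the gripper's body presses on something with over 40 N, if the wrist force passes 120 N, or if a joint passes its speed limit or range.

## Working session

There is one attempt and no reset: what is moved stays moved. The work goes in short steps, Python scripts to look and compute and a tool call to move; the robot and the scene stay as the last step left them, time stands still between calls to the robot, and variables do not carry over. Pictures are saved under pics/ and viewed, at most 10 in all, crops included, and the job is handed in when it is done.

Besides the shell and the picture viewer there is one more tool, called after "Request:" by a JSON object that holds its "method" and its "body". move_arm: Moves the arm, as the interface text tells. Its arguments: {"type":"object","properties":{"moves":{"type":"array","items":{"type":"object","properties":{"gripper":{"type":"number"},"x":{"type":"number"},"y":{"type":"number"},"z":{"type":"number"},"wx":{"type":"number"},"wy":{"type":"number"},"wz":{"type":"number"}}}}},"required":["moves"]}

```bash
mkdir -p pics; python3 - <<'E'
from bench import get_state,camera
import cv2,numpy as np
s=get_state();print({k:np.round(v,3).tolist() for k,v in s.items()})
for n in("scene","top"):
    c=camera(n);cv2.imwrite(f"pics/{n}0.png",c["image"]);np.savez(f"pics/{n}0.npz",**c)
    print(n,c.keys(),c["fovy"],c["cx"],c["cy"],np.round(c["pose"],3).tolist(),{k:v for k,v in c.items() if k not in("image","pose","fovy","cx","cy")})
E
```

```text
{'t': 0.0, 'q': [-0.853, 0.502, -0.427, 1.551, 0.221, 1.138, -0.21], 'qvel': [0.0, -0.001, 0.001, -0.001, 0.0, -0.002, 0.002], 'effort': [-0.0, -56.952, -5.817, -28.094, 0.01, 0.012, 0.0], 'position': [0.285, 0.583, 0.23], 'orientation': [-3.14, -0.0, 2.687], 'force': [0.049, -0.101, -0.212], 'moment': [-0.022, 0.017, -0.009], 'gripper_force': 0.0, 'width': 1.001}
scene dict_keys(['image', 'fovy', 'cx', 'cy', 'pose']) 57.12644405386286 250.6317462351364 197.92703558505227 [[0.734, -0.374, 0.567, 1.23], [0.679, 0.421, -0.601, -0.788], [-0.014, 0.827, 0.563, 0.763], [0.0, 0.0, 0.0, 1.0]] {}
top dict_keys(['image', 'fovy', 'cx', 'cy', 'pose']) 47.18366438355137 257.46686200635077 190.37694021028028 [[-0.102, 0.973, -0.207, 0.318], [-0.995, -0.101, 0.018, -0.117], [-0.003, 0.208, 0.978, 1.42], [0.0, 0.0, 0.0, 1.0]] {}
```

View pics/scene0.png

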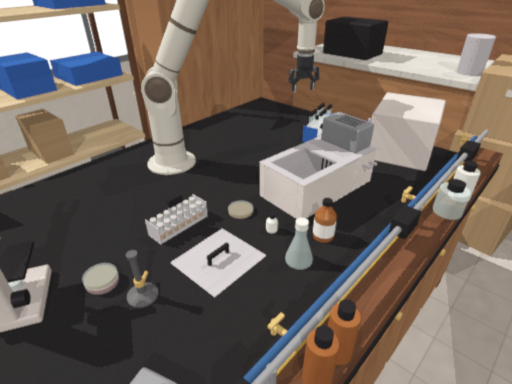

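View pics/top0.png

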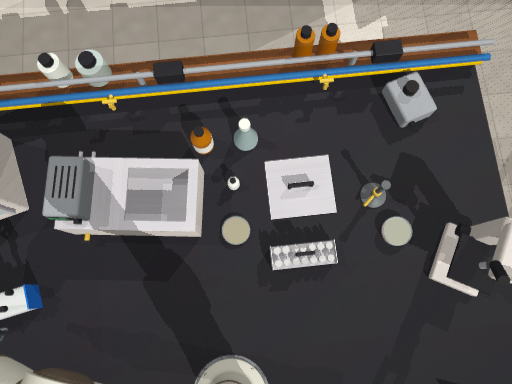

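The scene view shows the rack at about (178,218), the lid at (218,260) and the bath at (315,170). In the top view the rack is at about (304,254), the lid at (300,186) and the opening at (157,193). I'll enlarge the top view to get accurate corners.

```bash
python3 - <<'E'
import cv2,numpy as np
a=cv2.imread("pics/top0.png")
A=cv2.resize(a[145:245,50:250],None,fx=4,fy=3.0*4/3,interpolation=cv2.INTER_CUBIC)[:300*4//3]
B=cv2.resize(a[145:280,245:405][:, :],None,fx=4,fy=4,interpolation=cv2.INTER_CUBIC)
cv2.imwrite("pics/A.png",A[:600]);cv2.imwrite("pics/B.png",B[:600])
print(A.shape,B.shape)
E
```

```text
(400, 800, 3) (540, 640, 3)
```

View pics/A.png

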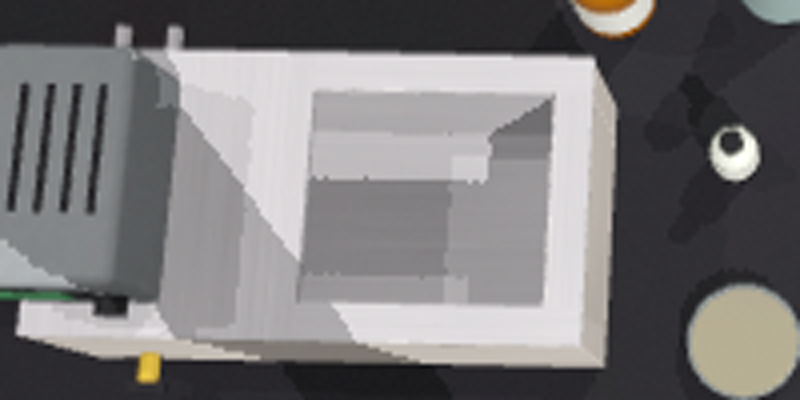

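View pics/B.png

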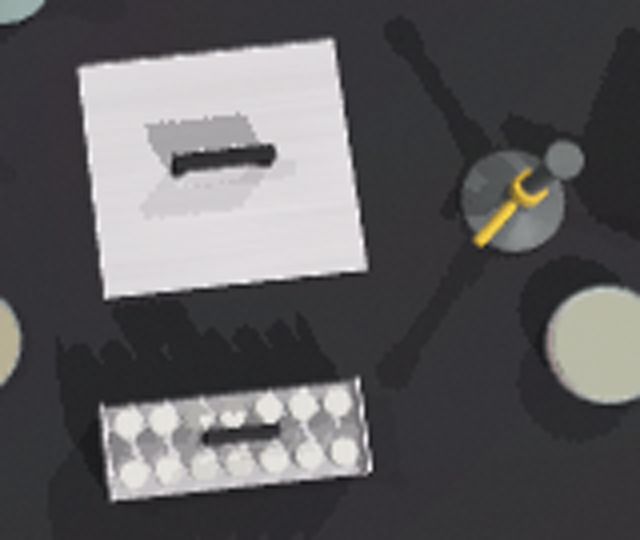

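The crops show clear corners. Crop A has the opening at (314,91), (555,95), (543,306) and (301,302), with rim corners at (593,57) and (580,345). Crop B has the lid corners at (78,66), (333,39), (368,269) and (106,299), and the rack top corners at (101,405), (358,380), (371,474) and (112,500). Next I'll fit planar poses plus one radial coefficient.

```bash
cat > h.py <<'E'
import numpy as np,cv2
from scipy.optimize import least_squares
def proj(c,P,k=0.0):
    P=np.atleast_2d(P);T=np.linalg.inv(c["pose"]);p=P@T[:3,:3].T+T[:3,3]
    f=c["image"].shape[0]/2/np.tan(np.radians(float(c["fovy"]))/2)
    u=np.c_[p[:,0]/-p[:,2],-p[:,1]/-p[:,2]];r2=(u**2).sum(1,keepdims=True)
    u=u*(1+k*r2);return u*f+[float(c["cx"]),float(c["cy"])]
def place(q,L):
    x,y,a=q;c,s=np.cos(a),np.sin(a);L=np.asarray(L,float)
    return np.c_[x+c*L[:,0]-s*L[:,1],y+s*L[:,0]+c*L[:,1],L[:,2]]
def box(w,l,z):return [(w/2,l/2,z),(w/2,-l/2,z),(-w/2,-l/2,z),(-w/2,l/2,z)]
E
python3 - <<'E'
from h import *
c=dict(np.load("pics/top0.npz"))
A=lambda p:np.array(p)/4+[50,145]-.5*0.75
B=lambda p:np.array(p)/4+[245,145]-.5*.75
objs={ 'bath':(A([(314,91),(555,95),(543,306),(301,302),(593,57),(580,345)]),box(.16,.18,.155)+[(.108,-.118,.155),(-.108,-.118,.155)]),
'lid':(B([(78,66),(333,39),(368,269),(106,299)]),box(.196,.216,.004)),
'rack':(B([(101,405),(358,380),(371,474),(112,500)]),box(.072,.2,.065))}
def res(q,k=None):
    k=q[9] if k is None else k
    return np.concatenate([(proj(c,place(q[3*i:3*i+3],L),k)-p).ravel() for i,(p,L) in enumerate(objs.values())])
x0=[.55,.4,0,.6,-.2,0,.4,-.2,0,0]
for k in(None,0.):
    r=least_squares(lambda q:res(q,k),x0,loss='soft_l1');print(np.round(r.x,4));print(np.round(r.fun if 0 else res(r.x,k),1))
q=r.x
hp=B([(240,433)])
# handle, dishes by ray at height
def ray(px,z):
    return least_squares(lambda w:(proj(c,[w[0],w[1],z],K)-px).ravel(),[.5,0]).x
K=least_squares(lambda q:res(q),x0,loss='soft_l1').x[9]
print('rackhandle',ray(hp,.118),'lidhandle',ray(B([(223,156)]),.042),'dishA',ray(A([(745,341)]),.016),'dropper',ray(A([(733,142)]),.068),'burner foot',ray(B([(513,200)]),.02),'amber',ray([[201,131]],.145),'flask',ray([[244,125]],.148),'dishbc',ray(B([(607,345)]),.032))
E
```

```text
[ 0.6062  0.1566 -0.116   0.6173 -0.2849  0.0097  0.3906 -0.2627 -0.0061
 -0.0924]
[ 0.4 -0.  -0.3 -0.4  0.2  0.1 -0.3  0.1 -0.1  0.2  0.1  0.1 -0.   0.2
  0.1  0.1  0.  -0.1 -0.1 -0.2  0.1  0.2  0.2 -0.  -0.  -0.1 -0.3 -0. ]
[ 0.6062  0.1553 -0.1169  0.6173 -0.2845  0.0097  0.3914 -0.2621 -0.004
  0.    ]
[-0.2 -0.3 -0.  -0.5  0.4  0.1 -1.1  0.3  0.3  0.1  0.3  0.2 -0.1  0.2
  0.2 -0.   0.2 -0.  -0.2 -0.2 -0.1  0.1  0.3 -0.1  0.2 -0.  -0.4  0. ]
rackhandle [ 0.39229529 -0.26055544] lidhandle [ 0.61782756 -0.28258818] dishA [ 0.49374515 -0.06142966] dropper [ 0.64536309 -0.06862137] burner foot [ 0.56171854 -0.51703359] amber [0.79087531 0.01196363] flask [ 0.79522862 -0.12094682] dishbc [ 0.43487467 -0.57105864]
```

Residuals are about 0.3 px, roughly 1 mm. The bath is at (0.606, 0.157) with yaw -0.116, the rack at (0.391, -0.262), and the lid at (0.617, -0.285). The handles agree with these. Next comes a 2D clearance plan for the insertion and a helper that turns targets into move rows.

```bash
cat >> h.py <<'E'
from scipy.spatial.transform import Rotation as Rn, Slerp
def rows(pose,targets):
    """pose=(p,R); targets=[(p,R,n)] -> prints rounded rows in tool axes"""
    import json
    p,R=np.array(pose[0]),pose[1];out=[]
    for pt,Rt,n in targets:
        p0=p.copy();S=Slerp([0,1],Rn.concatenate([R,Rt]))
        for i in range(1,n+1):
            d=R.inv().apply(p0+(np.array(pt)-p0)*i/n-p)*100;w=np.degrees((R.inv()*S(i/n)).as_rotvec())
            d=np.round(d,1);w=np.round(w,1)
            p=p+R.apply(d/100);R=R*Rn.from_rotvec(np.radians(w))
            out.append({k:float(v) for k,v in zip(("x","y","z","wx","wy","wz"),[*d,*w]) if v})
    print(json.dumps(out));return p,R
def now():
    from bench import get_state
    s=get_state();return np.array(s["position"]),Rn.from_euler("xyz",s["orientation"])
def down(yaw):return Rn.from_euler("xyz",[np.pi,0,yaw])
BX,BY,BA=.6062,.1566,-.116
def bath(x,y,z,th=0.,gp=.019,yaw0=np.pi/2):
    """TCP pose for grasp point at bath (x,y,z), +y end down by th(rad)"""
    RB=Rn.from_euler("z",BA);R=RB*Rn.from_euler("x",-th)*down(yaw0)
    return np.array([BX,BY,0])+RB.apply([x,y,z])+R.apply([0,0,gp]),R
E
cat > plan.py <<'E'
import numpy as np,heapq
def rect(y0,y1,z0,z1,s=6):
    a=np.arange(y0,y1+.1,s);b=np.arange(z0,z1+.1,s)
    return np.vstack([np.c_[a,a*0+z0],np.c_[a,a*0+z1],np.c_[b*0+y0,b],np.c_[b*0+y1,b],[[y1,z0],[y1,z1],[y0,z1]]])
pts=np.vstack([rect(-100,100,-105,-40),rect(-28,28,-40,13),rect(-20,20,-19,54),rect(-45,45,54,300)])
obs=[(-200,-90,0,155),(-200,400,-100,25),(90,400,147,155),(175,400,0,155),(186,290,150,250)]
def clear(y,z,th):
    c,s=np.cos(th),np.sin(th);P=np.c_[y+c*pts[:,0]+s*pts[:,1],z-s*pts[:,0]+c*pts[:,1]];m=1e9
    for a,b,d,e in obs:
        dy=np.maximum(a-P[:,0],P[:,0]-b);dz=np.maximum(d-P[:,1],P[:,1]-e)
        m=min(m,np.where((dy>0)&(dz>0),np.hypot(np.maximum(dy,0),np.maximum(dz,0)),np.maximum(dy,dz)).min())
    return m
Y=np.arange(-80,81,4);Z=np.arange(132,321,4);T=np.radians(np.arange(0,48,3))
C=np.array([[[clear(y,z,t) for t in T] for z in Z] for y in Y])
goal=[(i,j,0) for i,y in enumerate(Y) if 16<=y<=60 for j in [0]]
start=(int(np.argmin(abs(Y+20))),len(Z)-1,0)
D={start:0};prev={};h=[(0,start)];best=None
while h:
    d,n=heapq.heappop(h)
    if d>D[n]:continue
    if n in goal:best=n;break
    for k in np.ndindex(3,3,3):
        m=tuple(np.array(n)+np.array(k)-1)
        if m==n or min(m)<0 or any(m[i]>=C.shape[i] for i in range(3)):continue
        c=C[m]
        if m[1]<4: c=c+ (12 if abs(T[m[2]])<.2 else 6)*(c>1.)   # near floor allow
        if c<1:continue
        w=np.linalg.norm(np.array(m)-n)*(1+ (12/max(c,1))**3)
        if d+w<D.get(m,1e18):D[m]=d+w;prev[m]=n;heapq.heappush(h,(d+w,m))
path=[best]
while path[-1] in prev:path.append(prev[path[-1]])
for n in path[::-1]:print(Y[n[0]],Z[n[1]],round(np.degrees(T[n[2]])),round(C[n],1),end=' | ')
E
python3 plan.py; python3 - <<'E'
from h import *
P=now();print()
P=rows(P,[((.42,.25,.36),down(2.2),6),((.41,-.1,.30),down(1.565),7),((.3915,-.262,.2),down(1.565),3)]);print(P[0])
E
```

```text
-20 320 0 60.0 | -20 316 3 53.3 | -20 312 6 47.3 | -20 308 9 43.6 | -20 304 12 42.5 | -20 300 15 44.3 | -20 296 18 48.2 | -16 292 21 48.1 | -12 288 24 47.3 | -8 284 27 45.9 | -8 280 30 44.3 | -4 276 33 43.4 | 0 272 36 41.6 | 4 268 39 38.5 | 8 264 42 36.6 | 12 260 45 36.1 | 12 256 45 35.6 | 12 252 45 35.6 | 12 248 45 33.0 | 16 244 45 31.6 | 16 240 45 30.1 | 20 236 45 29.3 | 24 232 45 27.4 | 28 228 45 26.6 | 32 224 45 26.7 | 36 220 45 26.7 | 40 216 45 26.6 | 44 212 42 22.6 | 48 208 39 19.3 | 52 204 36 16.4 | 56 200 33 12.4 | 60 196 30 10.9 | 60 192 27 13.2 | 60 188 24 13.0 | 56 184 21 14.2 | 52 180 18 14.4 | 52 176 15 14.1 | 48 172 12 16.7 | 44 168 9 18.8 | 40 164 6 19.6 | 40 160 3 22.2 | 40 156 0 22.0 | 40 152 0 22.0 | 40 148 0 18.0 | 40 144 0 14.0 | 40 140 0 10.0 | 40 136 0 6.0 | 40 132 0 2.0 | 
[{"x": -4.5, "y": -4.0, "z": -2.2, "wz": 4.6}, {"x": -4.7, "y": -3.7, "z": -2.1, "wz": 4.7}, {"x": -5.1, "y": -3.2, "z": -2.2, "wz": 4.6}, {"x": -5.3, "y": -2.8, "z": -2.1, "wx": -0.1, "wz": 4.7}, {"x": -5.5, "y": -2.4, "z": -2.2, "wz": 4.6}, {"x": -5.6, "y": -1.9, "z": -2.1, "wz": 4.7}, {"x": -4.0, "y": -3.1, "z": 0.9, "wz": 5.2}, {"x": -4.2, "y": -2.7, "z": 0.8, "wz": 5.2}, {"x": -4.4, "y": -2.2, "z": 0.9, "wz": 5.2}, {"x": -4.7, "y": -1.9, "z": 0.8, "wz": 5.2}, {"x": -4.8, "y": -1.5, "z": 0.9, "wz": 5.2}, {"x": -4.9, "y": -1.0, "z": 0.8, "wz": 5.2}, {"x": -4.9, "y": -0.6, "z": 0.9, "wz": 5.2}, {"x": -5.4, "y": -0.6, "z": 3.3}, {"x": -5.4, "y": -0.5, "z": 3.4}, {"x": -5.4, "y": -0.6, "z": 3.3}]
[ 0.39164952 -0.26154362  0.19981505]
```

Request:
{"method": "move_arm", "body": {"moves": [{"x":-4.2,"y":-3.8,"z":-2.2,"wz":4.6},{"x":-4.5,"y":-3.7,"z":-2.1,"wz":4.7},{"x":-4.9,"y":-3.2,"z":-2.0,"wz":4.6},{"x":-5.1,"y":-2.8,"z":-2.0,"wz":4.7},{"x":-5.3,"y":-2.4,"z":-2.0,"wz":4.6},{"x":-5.5,"y":-1.9,"z":-2.1,"wz":4.7},{"x":-4.0,"y":-3.1,"z":0.9,"wz":5.2},{"x":-4.2,"y":-2.7,"z":0.8,"wz":5.2}]}}

```text
$.moves[0]: bad value
```

Request:
{"method": "move_arm", "body": {"moves": [{"x":-4.4,"y":-2.2,"z":0.9,"wz":5.2},{"x":-4.7,"y":-1.9,"z":0.8,"wz":5.2},{"x":-4.8,"y":-1.5,"z":0.9,"wz":5.2},{"x":-4.9,"y":-1.0,"z":0.8,"wz":5.2},{"x":-4.9,"y":-0.6,"z":0.9,"wz":5.2},{"x":-5.4,"y":-0.6,"z":3.3},{"x":-5.4,"y":-0.5,"z":3.4},{"x":-5.0,"y":-0.6,"z":2.5}]}}

```text
$.moves[0]: bad value
```

```bash
python3 - <<'E'
from h import *
P=now();print(P[0],P[1].as_euler("xyz"))
P=rows(P,[((.3915,-.262,.15),down(1.565),3),((.3915,-.262,.087),down(1.565),3)]);print(P[0])
E
```

```text
[0.2853113  0.58333247 0.23034411] [-3.13980001e+00 -4.68234662e-05  2.68685965e+00]
[{"x": -15.6, "y": -23.8, "z": 2.7, "wz": 21.4}, {"x": -23.1, "y": -16.4, "z": 2.7, "wx": -0.1, "wz": 21.5}, {"x": -27.6, "y": -6.8, "z": 2.7, "wz": 21.4}, {"z": 2.1}, {"z": 2.1}, {"z": 2.1}]
[ 0.39196045 -0.26223476  0.08739469]
```

Request:
{"method": "move_arm", "body": {"moves": [{"gripper":8.5,"x":-4.2,"y":-3.8,"z":-2.2,"wx":0,"wy":0,"wz":4.6},{"gripper":8.5,"x":-4.5,"y":-3.7,"z":-2.1,"wx":0,"wy":0,"wz":4.7},{"gripper":8.5,"x":-4.9,"y":-3.2,"z":-2.0,"wx":0,"wy":0,"wz":4.6},{"gripper":8.5,"x":-5.1,"y":-2.8,"z":-2.0,"wx":0,"wy":0,"wz":4.7},{"gripper":8.5,"x":-5.3,"y":-2.4,"z":-2.0,"wx":0,"wy":0,"wz":4.6},{"gripper":8.5,"x":-5.5,"y":-1.9,"z":-2.1,"wx":0,"wy":0,"wz":4.7},{"gripper":8.5,"x":-4.0,"y":-3.1,"z":0.9,"wx":0,"wy":0,"wz":5.2},{"gripper":8.5,"x":-4.2,"y":-2.7,"z":0.8,"wx":0,"wy":0,"wz":5.2}]}}

```text
t: 1.1
position: [0.408, 0.157, 0.3381]
orientation: [3.141, 0.0, 2.015]
force: [0.8, 0.5, 0.4]
width: 0.997
gripper_force: 0.0
```

Request:
{"method": "move_arm", "body": {"moves": [{"gripper":8.5,"x":-4.4,"y":-2.2,"z":0.9,"wx":0,"wy":0,"wz":5.2},{"gripper":8.5,"x":-4.7,"y":-1.9,"z":0.8,"wx":0,"wy":0,"wz":5.2},{"gripper":8.5,"x":-4.8,"y":-1.5,"z":0.9,"wx":0,"wy":0,"wz":5.2},{"gripper":8.5,"x":-4.9,"y":-1.0,"z":0.8,"wx":0,"wy":0,"wz":5.2},{"gripper":8.5,"x":-4.9,"y":-0.6,"z":0.9,"wx":0,"wy":0,"wz":5.2},{"gripper":8.5,"x":-5.4,"y":-0.6,"z":3.3,"wx":0,"wy":0,"wz":0},{"gripper":8.5,"x":-5.4,"y":-0.5,"z":3.4,"wx":0,"wy":0,"wz":0},{"gripper":8.5,"x":-4.0,"y":-0.6,"z":2.0,"wx":0,"wy":0,"wz":0}]}}

```text
t: 2.1
position: [0.3818, -0.2378, 0.2081]
orientation: [-3.14, -0.0, 1.563]
force: [0.5, 1.1, -0.8]
width: 0.995
gripper_force: 0.0
```

```bash
sed -i 's|^            out.append.*|            out.append({"gripper":G,**{k:float(v)+0.0 for k,v in zip(("x","y","z","wx","wy","wz"),[*d,*w])}})|; s|def rows(pose,targets):|def rows(pose,targets,G=8.5):|' h.py
python3 - <<'E'
from h import *
P=now();print(P[0],P[1].as_euler("xyz"))
P=rows(P,[((.3915,-.262,.15),down(1.565),3),((.3915,-.262,.087),down(1.565),3)]);print(P[0])
E
```

```text
[ 0.38177326 -0.23782221  0.20810682] [-3.13991329e+00 -2.13241568e-04  1.56327495e+00]
[{"gripper": 8.5, "x": -0.8, "y": 0.3, "z": 1.9, "wx": 0.0, "wy": 0.0, "wz": 0.0}, {"gripper": 8.5, "x": -0.8, "y": 0.4, "z": 2.0, "wx": -0.1, "wy": 0.0, "wz": -0.1}, {"gripper": 8.5, "x": -0.8, "y": 0.3, "z": 1.9, "wx": 0.0, "wy": 0.0, "wz": 0.0}, {"gripper": 8.5, "x": 0.0, "y": 0.0, "z": 2.1, "wx": 0.0, "wy": 0.0, "wz": 0.0}, {"gripper": 8.5, "x": 0.0, "y": 0.0, "z": 2.1, "wx": 0.0, "wy": 0.0, "wz": 0.0}, {"gripper": 8.5, "x": 0.0, "y": 0.0, "z": 2.1, "wx": 0.0, "wy": 0.0, "wz": 0.0}]
[ 0.39154656 -0.26186522  0.08709019]
```

Request:
{"method": "move_arm", "body": {"moves": [{"gripper":4,"x":-0.8,"y":0.3,"z":1.9,"wx":0,"wy":0,"wz":0},{"gripper":4,"x":-0.8,"y":0.4,"z":2.0,"wx":0,"wy":0,"wz":0},{"gripper":4,"x":-0.8,"y":0.3,"z":1.9,"wx":0,"wy":0,"wz":0},{"gripper":4,"x":0,"y":0,"z":0,"wx":0,"wy":0,"wz":0},{"gripper":4,"x":0,"y":0,"z":0,"wx":0,"wy":0,"wz":0}]}}

```text
t: 2.72
position: [0.3931, -0.26, 0.152]
orientation: [-3.141, -0.0, 1.565]
force: [0.0, -0.2, 0.1]
width: 0.47
gripper_force: 0.0
```

```bash
python3 - <<'E'
from h import *
from bench import camera
P=now();print(P[0],P[1].as_euler("xyz"))
P=rows(P,[((.3915,-.2615,.087),down(1.565),4)],4)
o=[]
for n,(x,y,w,hh) in (("top",(250,195,100,120)),("scene",(115,150,120,120))):
    c=camera(n);o.append(cv2.resize(c["image"][y:y+hh,x:x+w],(400,480),interpolation=cv2.INTER_CUBIC))
cv2.imwrite("pics/g1.png",np.hstack(o))
E
```

```text
[ 0.39307186 -0.25996668  0.15198216] [-3.14145769e+00 -1.96372098e-04  1.56463643e+00]
[{"gripper": 4, "x": 0.0, "y": 0.0, "z": 1.6, "wx": 0.0, "wy": 0.0, "wz": 0.0}, {"gripper": 4, "x": -0.1, "y": -0.1, "z": 1.6, "wx": 0.0, "wy": 0.0, "wz": 0.0}, {"gripper": 4, "x": 0.0, "y": 0.0, "z": 1.7, "wx": 0.0, "wy": 0.0, "wz": 0.0}, {"gripper": 4, "x": -0.1, "y": -0.1, "z": 1.6, "wx": 0.0, "wy": 0.0, "wz": 0.0}]
```

View pics/g1.png

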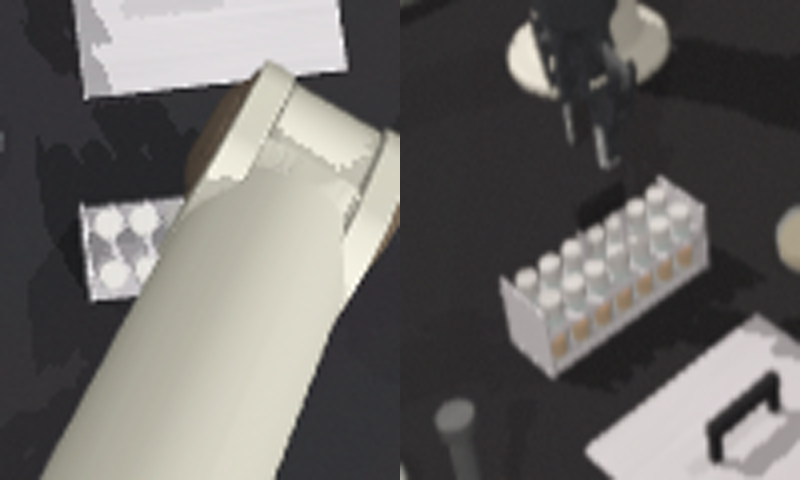

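In the scene crop the fingers straddle the handle bar, around (600,190), and the caps sit at body height. I'll descend and grip.

Request:
{"method": "move_arm", "body": {"moves": [{"gripper":4,"x":0,"y":0,"z":1.6,"wx":0,"wy":0,"wz":0},{"gripper":4,"x":-0.1,"y":-0.1,"z":1.6,"wx":0,"wy":0,"wz":0},{"gripper":4,"x":0,"y":0,"z":1.7,"wx":0,"wy":0,"wz":0},{"gripper":4,"x":-0.1,"y":-0.1,"z":1.6,"wx":0,"wy":0,"wz":0},{"gripper":4,"x":0,"y":0,"z":0,"wx":0,"wy":0,"wz":0},{"gripper":4,"x":0,"y":0,"z":0,"wx":0,"wy":0,"wz":0}]}}

```text
t: 3.58
position: [0.3911, -0.2624, 0.0866]
orientation: [-3.141, 0.0, 1.564]
force: [0.3, -0.5, -0.5]
width: 0.471
gripper_force: 0.0
```

Request:
{"method": "move_arm", "body": {"moves": [{"gripper":0,"x":0,"y":0,"z":0,"wx":0,"wy":0,"wz":0},{"gripper":0,"x":0,"y":0,"z":0,"wx":0,"wy":0,"wz":0},{"gripper":0,"x":0,"y":0,"z":0,"wx":0,"wy":0,"wz":0},{"gripper":0,"x":0,"y":0,"z":0,"wx":0,"wy":0,"wz":0},{"gripper":0,"x":0,"y":0,"z":0,"wx":0,"wy":0,"wz":0},{"gripper":0,"x":0,"y":0,"z":0,"wx":0,"wy":0,"wz":0}]}}

```text
t: 4.32
position: [0.3918, -0.2624, 0.0872]
orientation: [3.14, 0.0, 1.565]
force: [1.3, -0.2, 6.0]
width: 0.104
gripper_force: 61.3
```

Gripped at 61 N. I'll lift and carry it to above the bath.

```bash
python3 - <<'E'
from h import *
P=now()
P=rows(P,[((.392,-.262,.15),down(1.565),3),((.392,-.262,.30),down(1.565),4),((.45,-.15,.302),down(1.54),3),(*bath(0,-.02,.32),7)],0)
print(P[0],bath(0,-.02,.32)[0])
E
```

```text
[{"gripper": 0, "x": 0.0, "y": 0.0, "z": -2.1, "wx": 0.0, "wy": 0.0, "wz": 0.0}, {"gripper": 0, "x": 0.0, "y": 0.0, "z": -2.1, "wx": 0.1, "wy": 0.0, "wz": 0.0}, {"gripper": 0, "x": 0.0, "y": 0.0, "z": -2.1, "wx": 0.0, "wy": 0.0, "wz": 0.0}, {"gripper": 0, "x": 0.0, "y": 0.0, "z": -3.7, "wx": 0.0, "wy": 0.0, "wz": 0.0}, {"gripper": 0, "x": 0.0, "y": 0.0, "z": -3.8, "wx": 0.0, "wy": 0.0, "wz": 0.0}, {"gripper": 0, "x": 0.0, "y": 0.0, "z": -3.7, "wx": 0.0, "wy": 0.0, "wz": 0.0}, {"gripper": 0, "x": 0.0, "y": 0.0, "z": -3.8, "wx": 0.0, "wy": 0.0, "wz": 0.0}, {"gripper": 0, "x": 3.8, "y": 1.9, "z": -0.1, "wx": 0.0, "wy": 0.0, "wz": 0.5}, {"gripper": 0, "x": 3.7, "y": 1.9, "z": 0.0, "wx": 0.0, "wy": 0.0, "wz": 0.4}, {"gripper": 0, "x": 3.8, "y": 1.9, "z": -0.1, "wx": 0.0, "wy": 0.0, "wz": 0.5}, {"gripper": 0, "x": 4.2, "y": 2.1, "z": 0.0, "wx": 0.0, "wy": 0.0, "wz": 0.7}, {"gripper": 0, "x": 4.2, "y": 2.0, "z": 0.0, "wx": 0.0, "wy": 0.0, "wz": 0.7}, {"gripper": 0, "x": 4.2, "y": 1.9, "z": 0.0, "wx": 0.0, "wy": 0.0, "wz": 0.7}, {"gripper": 0, "x": 4.2, "y": 2.0, "z": 0.1, "wx": 0.0, "wy": 0.0, "wz": 0.7}, {"gripper": 0, "x": 4.3, "y": 1.8, "z": 0.0, "wx": 0.0, "wy": 0.0, "wz": 0.7}, {"gripper": 0, "x": 4.2, "y": 1.8, "z": 0.0, "wx": 0.0, "wy": 0.0, "wz": 0.7}, {"gripper": 0, "x": 4.3, "y": 1.8, "z": 0.0, "wx": 0.0, "wy": 0.0, "wz": 0.7}]
[0.60399877 0.13626365 0.30092954] [0.6038852  0.13673441 0.301     ]
```

Request:
{"method": "move_arm", "body": {"moves": [{"gripper":0,"x":0,"y":0,"z":-2.1,"wx":0,"wy":0,"wz":0},{"gripper":0,"x":0,"y":0,"z":-2.1,"wx":0,"wy":0,"wz":0},{"gripper":0,"x":0,"y":0,"z":-2.1,"wx":0,"wy":0,"wz":0},{"gripper":0,"x":0,"y":0,"z":-3.7,"wx":0,"wy":0,"wz":0},{"gripper":0,"x":0,"y":0,"z":-3.8,"wx":0,"wy":0,"wz":0},{"gripper":0,"x":0,"y":0,"z":-3.7,"wx":0,"wy":0,"wz":0},{"gripper":0,"x":0,"y":0,"z":-3.8,"wx":0,"wy":0,"wz":0},{"gripper":0,"x":2.0,"y":1.0,"z":0,"wx":0,"wy":0,"wz":0}]}}

```text
t: 5.32
position: [0.4011, -0.2443, 0.3017]
orientation: [3.139, 0.002, 1.561]
force: [0.1, 0.4, -5.9]
width: 0.108
gripper_force: 59.7
```

Request:
{"method": "move_arm", "body": {"moves": [{"gripper":0,"x":3.8,"y":1.9,"z":0,"wx":0,"wy":0,"wz":0.5},{"gripper":0,"x":3.8,"y":1.9,"z":-0.1,"wx":0,"wy":0,"wz":0.5},{"gripper":0,"x":4.2,"y":2.1,"z":0,"wx":0,"wy":0,"wz":0.7},{"gripper":0,"x":4.2,"y":2.0,"z":0,"wx":0,"wy":0,"wz":0.7},{"gripper":0,"x":4.2,"y":1.9,"z":0,"wx":0,"wy":0,"wz":0.7},{"gripper":0,"x":4.2,"y":2.0,"z":0.1,"wx":0,"wy":0,"wz":0.7},{"gripper":0,"x":4.3,"y":1.8,"z":0,"wx":0,"wy":0,"wz":0.7},{"gripper":0,"x":4.2,"y":1.8,"z":0,"wx":0,"wy":0,"wz":0.7}]}}

```text
t: 6.32
position: [0.5685, 0.0808, 0.2976]
orientation: [-3.138, 0.001, 1.473]
force: [0.9, -0.6, -5.1]
width: 0.108
gripper_force: 59.7
```

Request:
{"method": "move_arm", "body": {"moves": [{"gripper":0,"x":3.0,"y":1.4,"z":0,"wx":0,"wy":0,"wz":0.7},{"gripper":0,"x":2.0,"y":0.8,"z":0,"wx":0,"wy":0,"wz":0.5},{"gripper":0,"x":0,"y":0,"z":0,"wx":0,"wy":0,"wz":0},{"gripper":0,"x":0,"y":0,"z":0,"wx":0,"wy":0,"wz":0}]}}

```text
t: 6.82
position: [0.5958, 0.1255, 0.2989]
orientation: [-3.14, 0.002, 1.451]
force: [0.4, -0.3, -5.1]
width: 0.102
gripper_force: 59.7
```

```bash
python3 - <<'E'
from h import *
from bench import camera,get_state
s=get_state();print(s['q'],s['width'],s['gripper_force'],s['force'])
P=now();print(P[0],P[1].as_euler("xyz"),bath(0,-.02,.32)[0])
d=np.radians
W=[(-20,304,12,2),(-12,288,24,2),(0,272,36,2),(12,260,45,2)]
P=rows(P,[(*bath(0,y/1e3,z/1e3,d(t)),n) for y,z,t,n in W],0)
o=[]
for n,(x,y,w,hh) in (("top",(70,110,220,160)),("scene",(200,80,220,160))):
    c=camera(n);o.append(cv2.resize(c["image"][y:y+hh,x:x+w],(400,291),interpolation=cv2.INTER_CUBIC))
cv2.imwrite("pics/g2.png",np.hstack(o))
E
```

```text
[-0.29619274  0.33900157  0.05675199  1.59186734 -0.01886659  1.21353798
 -0.35543528] 0.10182103668690397 59.69587504863739 [ 0.40214314 -0.32263055 -5.0531232 ]
[0.59582343 0.12546673 0.29888787] [-3.13990894e+00  1.90849247e-03  1.45138738e+00] [0.6038852  0.13673441 0.301     ]
[{"gripper": 0, "x": 0.4, "y": 0.3, "z": 0.7, "wx": -0.1, "wy": -5.9, "wz": -0.1}, {"gripper": 0, "x": 0.5, "y": 0.4, "z": 0.6, "wx": 0.0, "wy": -6.0, "wz": -0.1}, {"gripper": 0, "x": 0.4, "y": 0.0, "z": 0.7, "wx": 0.0, "wy": -6.0, "wz": 0.0}, {"gripper": 0, "x": 0.4, "y": 0.0, "z": 0.6, "wx": 0.0, "wy": -6.0, "wz": 0.0}, {"gripper": 0, "x": 0.7, "y": 0.0, "z": 0.5, "wx": 0.0, "wy": -6.0, "wz": 0.0}, {"gripper": 0, "x": 0.7, "y": 0.0, "z": 0.4, "wx": 0.0, "wy": -6.0, "wz": 0.0}, {"gripper": 0, "x": 0.7, "y": 0.0, "z": 0.1, "wx": 0.0, "wy": -4.5, "wz": 0.0}, {"gripper": 0, "x": 0.7, "y": 0.0, "z": 0.1, "wx": 0.0, "wy": -4.5, "wz": 0.0}]
```

View pics/g2.png

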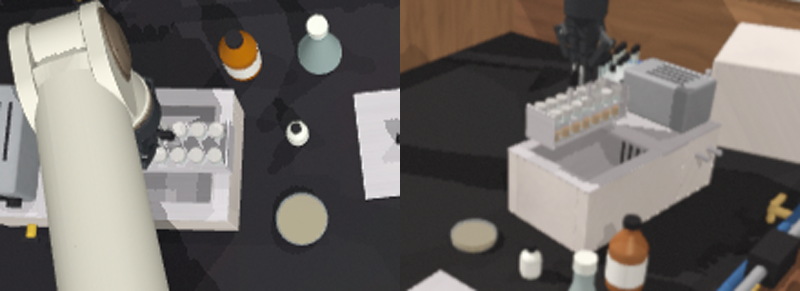

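The rack hangs level over the opening, at about (190,145) in the top half and (575,110) in the scene half, and has not slipped. Next I'll tilt it.

Request:
{"method": "move_arm", "body": {"moves": [{"gripper":0,"x":0.4,"y":0.3,"z":0.7,"wx":-0.1,"wy":-5.9,"wz":-0.1},{"gripper":0,"x":0.5,"y":0.4,"z":0.6,"wx":0,"wy":-6.0,"wz":-0.1},{"gripper":0,"x":0.4,"y":0,"z":0.7,"wx":0,"wy":-6.0,"wz":0},{"gripper":0,"x":0.4,"y":0,"z":0.6,"wx":0,"wy":-6.0,"wz":0},{"gripper":0,"x":0.7,"y":0,"z":0.5,"wx":0,"wy":-6.0,"wz":0},{"gripper":0,"x":0.7,"y":0,"z":0.4,"wx":0,"wy":-6.0,"wz":0},{"gripper":0,"x":0,"y":0,"z":0,"wx":0,"wy":0,"wz":0},{"gripper":0,"x":0,"y":0,"z":0,"wx":0,"wy":0,"wz":0}]}}

```text
t: 7.92
position: [0.6065, 0.1464, 0.2579]
orientation: [3.138, 0.625, 1.453]
force: [0.5, -0.8, -4.9]
width: 0.107
gripper_force: 59.8
```

```bash
cat >> h.py <<'E'
def inbath():
    """grasp point in bath mm, tilt deg, yaw err, other tilt"""
    p,R=now();g=p-R.apply([0,0,.019]);RB=Rn.from_euler("z",BA)
    D=RB.inv()*R*down(np.pi/2).inv();e=D.as_euler("xyz",degrees=True)
    return np.round(RB.inv().apply(g-[BX,BY,0])*1e3,1),np.round([-e[0],e[1],e[2]],1)
def wp(W,G=0,**k):
    P=rows(now(),[(*bath(0,y/1e3,z/1e3,np.radians(t),**k),n) for y,z,t,n in W],G)
E
python3 - <<'E'
from h import *
from bench import get_state
s=get_state();print(np.round(s['q'],2),s['width'],s['gripper_force'],s['force'],s['moment']);print(*inbath())
wp([(12,260,45,2),(16,240,45,1),(28,228,45,1),(40,216,45,1),(48,208,39,1),(56,200,33,1)])
E
```

```text
[-0.64  0.64  0.14  1.39  0.41  1.51 -0.74] 0.10671330682936472 59.84472334384918 [ 0.54848361 -0.807018   -4.87442238] [ 1.32877687 -0.16356699  0.03393187]
[  1.4   1.  273.4] [35.8 -0.1  0. ]
[{"gripper": 0, "x": 0.7, "y": -0.1, "z": 0.2, "wx": 0.1, "wy": -4.6, "wz": 0.0}, {"gripper": 0, "x": 0.7, "y": -0.1, "z": 0.2, "wx": 0.0, "wy": -4.6, "wz": -0.1}, {"gripper": 0, "x": 1.7, "y": 0.0, "z": 1.1, "wx": 0.0, "wy": 0.0, "wz": 0.0}, {"gripper": 0, "x": 1.7, "y": 0.0, "z": 0.0, "wx": 0.0, "wy": 0.0, "wz": 0.0}, {"gripper": 0, "x": 1.7, "y": 0.1, "z": 0.0, "wx": 0.0, "wy": 0.0, "wz": 0.0}, {"gripper": 0, "x": 1.3, "y": 0.0, "z": 0.0, "wx": 0.0, "wy": 6.0, "wz": 0.0}, {"gripper": 0, "x": 1.3, "y": 0.0, "z": 0.1, "wx": 0.0, "wy": 6.0, "wz": 0.0}]
```

Request:
{"method": "move_arm", "body": {"moves": [{"gripper":0,"x":0.7,"y":-0.1,"z":0.2,"wx":0,"wy":-4.6,"wz":0},{"gripper":0,"x":0.7,"y":-0.1,"z":0.2,"wx":0,"wy":-4.6,"wz":0},{"gripper":0,"x":1.7,"y":0,"z":1.1,"wx":0,"wy":0,"wz":0},{"gripper":0,"x":1.7,"y":0,"z":0,"wx":0,"wy":0,"wz":0},{"gripper":0,"x":1.7,"y":0,"z":0,"wx":0,"wy":0,"wz":0},{"gripper":0,"x":0,"y":0,"z":0,"wx":0,"wy":0,"wz":0},{"gripper":0,"x":0,"y":0,"z":0,"wx":0,"wy":0,"wz":0}]}}

```text
t: 8.8
position: [0.6086, 0.1839, 0.2021]
orientation: [3.138, 0.787, 1.454]
force: [0.6, 0.3, -5.0]
width: 0.103
gripper_force: 59.9
```

```bash
python3 - <<'E'
from h import *
from bench import get_state,camera
s=get_state();print(np.round(s['q'],2),s['width'],s['gripper_force'],s['force']);print(*inbath())
wp([(48,208,39,1),(56,200,33,1),(60,194,28,1),(58,188,24,1),(54,182,20,1),(51,175,15,1),(45,169,10,1)])
b,e=inbath()
c=camera("scene");im=c["image"].copy()
# expected rack outline overlay
RB=Rn.from_euler("z",BA);Rr=Rn.from_euler("x",-np.radians(e[0]))
L=np.array([(x,y,z) for x in(-.036,.036) for y in(-.1,.1) for z in(-.106,-.041)])
W=np.array([BX,BY,0])+RB.apply(b/1e3+Rr.apply(L));q=proj(c,W)
x,y,w,h=240,80,150,140
im=cv2.resize(im[y:y+h,x:x+w],None,fx=4,fy=4,interpolation=cv2.INTER_CUBIC)
for i in range(8):
  for j in range(i):
    if bin(i^j).count("1")==1: cv2.line(im,*[tuple(np.int32((q[k]-[x,y])*4)) for k in(i,j)],(0,0,255),1)
cv2.imwrite("pics/g3.png",im)
E
```

```text
[-0.72  0.82  0.15  1.3   0.46  1.59 -0.83] 0.10311815245952288 59.89079296588898 [ 0.55491287  0.31271658 -4.987854  ]
[ -0.8  40.9 215.5] [45.1 -0.1  0.1]
[{"gripper": 0, "x": 1.2, "y": 0.1, "z": 0.0, "wx": 0.1, "wy": 6.1, "wz": 0.0}, {"gripper": 0, "x": 1.4, "y": 0.0, "z": 0.1, "wx": 0.0, "wy": 6.0, "wz": 0.0}, {"gripper": 0, "x": 0.8, "y": 0.0, "z": 0.3, "wx": 0.0, "wy": 5.0, "wz": 0.0}, {"gripper": 0, "x": 0.2, "y": 0.0, "z": 0.6, "wx": 0.0, "wy": 4.0, "wz": 0.0}, {"gripper": 0, "x": 0.0, "y": 0.0, "z": 0.7, "wx": 0.1, "wy": 4.0, "wz": 0.0}, {"gripper": 0, "x": 0.2, "y": 0.0, "z": 0.8, "wx": 0.0, "wy": 5.0, "wz": 0.0}, {"gripper": 0, "x": -0.3, "y": 0.0, "z": 0.7, "wx": 0.0, "wy": 5.0, "wz": 0.0}]
```

View pics/g3.png

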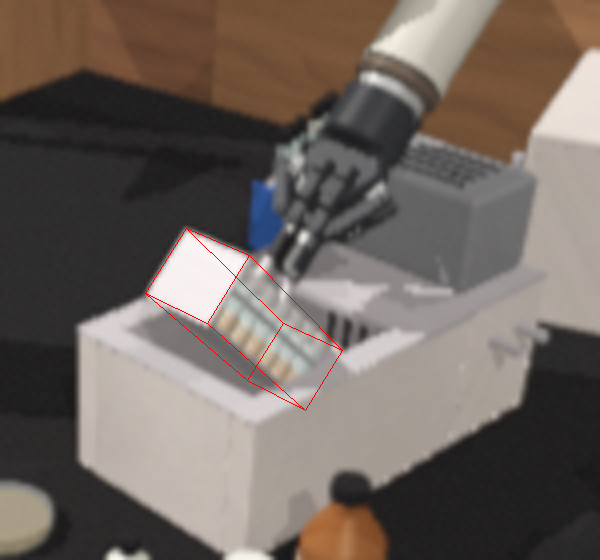

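The predicted rack outline, corners (187,228), (249,257) and (147,293), lies exactly on the real one, so there is no slip. I'll slide it under the deck while levelling.

Request:
{"method": "move_arm", "body": {"moves": [{"gripper":0,"x":1.2,"y":0.1,"z":0,"wx":0,"wy":6.1,"wz":0},{"gripper":0,"x":1.4,"y":0,"z":0.1,"wx":0,"wy":6.0,"wz":0},{"gripper":0,"x":0,"y":0,"z":0,"wx":0,"wy":0,"wz":0},{"gripper":0,"x":0.8,"y":0,"z":0.3,"wx":0,"wy":5.0,"wz":0},{"gripper":0,"x":0.2,"y":0,"z":0.6,"wx":0,"wy":4.0,"wz":0},{"gripper":0,"x":0,"y":0,"z":0,"wx":0,"wy":0,"wz":0},{"gripper":0,"x":0,"y":0,"z":0,"wx":0,"wy":0,"wz":0}]}}

```text
t: 9.72
position: [0.6116, 0.2069, 0.1704]
orientation: [3.141, 0.421, 1.457]
force: [0.3, 0.5, -4.5]
width: 0.108
gripper_force: 59.7
```

```bash
python3 - <<'E'
from h import *
print(*inbath())
wp([(54,182,20,1),(51,175,15,1),(45,169,10,1),(41,163,5,1),(40,155,0,1),(40,143,0,1)])
E
```

```text
[ -0.4  58.3 187.7] [24.1 -0.   0.1]
[{"gripper": 0, "x": 0.0, "y": 0.0, "z": 0.7, "wx": 0.1, "wy": 4.1, "wz": 0.1}, {"gripper": 0, "x": 0.1, "y": 0.0, "z": 0.7, "wx": 0.0, "wy": 5.0, "wz": 0.0}, {"gripper": 0, "x": -0.3, "y": 0.0, "z": 0.8, "wx": 0.0, "wy": 5.0, "wz": 0.0}, {"gripper": 0, "x": -0.1, "y": 0.0, "z": 0.6, "wx": 0.0, "wy": 5.0, "wz": 0.0}, {"gripper": 0, "x": 0.2, "y": 0.0, "z": 0.8, "wx": 0.0, "wy": 5.0, "wz": 0.0}, {"gripper": 0, "x": -0.1, "y": 0.0, "z": 1.2, "wx": 0.0, "wy": 0.0, "wz": 0.0}]
```

Request:
{"method": "move_arm", "body": {"moves": [{"gripper":0,"x":0,"y":0,"z":0.7,"wx":0,"wy":4.1,"wz":0},{"gripper":0,"x":0.1,"y":0,"z":0.7,"wx":0,"wy":5.0,"wz":0},{"gripper":0,"x":-0.3,"y":0,"z":0.8,"wx":0,"wy":5.0,"wz":0},{"gripper":0,"x":-0.1,"y":0,"z":0.6,"wx":0,"wy":5.0,"wz":0},{"gripper":0,"x":0.2,"y":0,"z":0.8,"wx":0,"wy":5.0,"wz":0},{"gripper":0,"x":-0.1,"y":0,"z":1.2,"wx":0,"wy":0,"wz":0},{"gripper":0,"x":0,"y":0,"z":0,"wx":0,"wy":0,"wz":0},{"gripper":0,"x":0,"y":0,"z":0,"wx":0,"wy":0,"wz":0}]}}

```text
t: 10.72
position: [0.6103, 0.1977, 0.1238]
orientation: [3.141, -0.001, 1.459]
force: [-0.2, 0.8, -4.7]
width: 0.106
gripper_force: 59.7
```

```bash
python3 - <<'E'
from h import *
print(*inbath())
wp([(40,134,0,2)])
E
```

```text
[ -0.7  41.3 142.8] [-0.1 -0.   0.3]
[{"gripper": 0, "x": -0.1, "y": 0.0, "z": 0.4, "wx": 0.0, "wy": 0.0, "wz": 0.1}, {"gripper": 0, "x": 0.0, "y": 0.1, "z": 0.5, "wx": 0.0, "wy": -0.1, "wz": 0.2}]
```

Level and clear of the walls. I'll lower it gently to the floor at about G z = 131 mm.

Request:
{"method": "move_arm", "body": {"moves": [{"gripper":0,"x":0,"y":0,"z":0.5,"wx":0,"wy":0,"wz":0},{"gripper":0,"x":0,"y":0,"z":0.4,"wx":0,"wy":0,"wz":0},{"gripper":0,"x":0,"y":0,"z":0.2,"wx":0,"wy":0,"wz":0},{"gripper":0,"x":0,"y":0,"z":0,"wx":0,"wy":0,"wz":0},{"gripper":0,"x":0,"y":0,"z":0,"wx":0,"wy":0,"wz":0}]}}

```text
t: 11.35
position: [0.6109, 0.1968, 0.1139]
orientation: [3.14, -0.003, 1.457]
force: [-0.9, 4.1, 2.0]
width: 0.104
gripper_force: 60.7
```

Request:
{"method": "move_arm", "body": {"moves": [{"gripper":0,"x":0,"y":0,"z":0.1,"wx":0,"wy":0,"wz":0},{"gripper":0,"x":0,"y":0,"z":0,"wx":0,"wy":0,"wz":0}]}}

```text
t: 11.6
position: [0.6112, 0.1973, 0.1133]
orientation: [3.139, -0.004, 1.457]
force: [-1.7, 4.0, 5.5]
width: 0.106
gripper_force: 61.4
```

Request:
{"method": "move_arm", "body": {"moves": [{"gripper":3.5,"x":0,"y":0,"z":0,"wx":0,"wy":0,"wz":0},{"gripper":3.5,"x":0,"y":0,"z":0,"wx":0,"wy":0,"wz":0},{"gripper":3.5,"x":0,"y":0,"z":0,"wx":0,"wy":0,"wz":0},{"gripper":3.5,"x":0,"y":0,"z":0,"wx":0,"wy":0,"wz":0},{"gripper":3.5,"x":0,"y":0,"z":0,"wx":0,"wy":0,"wz":0}]}}

```text
t: 12.22
position: [0.6107, 0.1958, 0.1121]
orientation: [3.14, -0.002, 1.456]
force: [-0.2, 0.2, -0.3]
width: 0.408
gripper_force: 0.0
```

```bash
python3 - <<'E'
from h import *
print(*inbath())
P=now();print(P[0])
# up, then towards lid (leave lid pose to check)
P=rows(P,[((.611,.197,.16),down(1.458),2),((.611,.197,.30),down(1.458),3),((.6178,-.2838,.29),down(1.5805),9),((.6178,-.2838,.12),down(1.5805),4)],3.5);print(P[0])
E
```

```text
[-1.000e-01  3.940e+01  1.311e+02] [-0.1 -0.1  0.1]
[0.61073074 0.19575855 0.11207753]
[{"gripper": 3.5, "x": 0.1, "y": 0.0, "z": -2.4, "wx": 0.0, "wy": 0.0, "wz": 0.0}, {"gripper": 3.5, "x": 0.0, "y": 0.0, "z": -2.4, "wx": 0.1, "wy": -0.1, "wz": -0.1}, {"gripper": 3.5, "x": 0.0, "y": 0.0, "z": -4.7, "wx": 0.0, "wy": 0.0, "wz": 0.0}, {"gripper": 3.5, "x": 0.0, "y": 0.0, "z": -4.6, "wx": 0.0, "wy": 0.0, "wz": 0.0}, {"gripper": 3.5, "x": 0.0, "y": 0.0, "z": -4.7, "wx": 0.0, "wy": 0.0, "wz": 0.0}, {"gripper": 3.5, "x": -5.3, "y": 0.7, "z": 0.1, "wx": 0.0, "wy": 0.0, "wz": -0.8}, {"gripper": 3.5, "x": -5.3, "y": 0.6, "z": 0.1, "wx": 0.0, "wy": 0.0, "wz": -0.8}, {"gripper": 3.5, "x": -5.3, "y": 0.5, "z": 0.1, "wx": 0.0, "wy": 0.0, "wz": -0.7}, {"gripper": 3.5, "x": -5.3, "y": 0.5, "z": 0.1, "wx": 0.0, "wy": 0.0, "wz": -0.8}, {"gripper": 3.5, "x": -5.4, "y": 0.4, "z": 0.2, "wx": 0.0, "wy": 0.0, "wz": -0.8}, {"gripper": 3.5, "x": -5.3, "y": 0.3, "z": 0.1, "wx": 0.0, "wy": 0.0, "wz": -0.8}, {"gripper": 3.5, "x": -5.3, "y": 0.2, "z": 0.1, "wx": 0.0, "wy": 0.0, "wz": -0.8}, {"gripper": 3.5, "x": -5.4, "y": 0.2, "z": 0.1, "wx": 0.0, "wy": 0.0, "wz": -0.7}, {"gripper": 3.5, "x": -5.3, "y": 0.1, "z": 0.1, "wx": 0.0, "wy": 0.0, "wz": -0.8}, {"gripper": 3.5, "x": 0.0, "y": 0.0, "z": 4.3, "wx": 0.0, "wy": 0.0, "wz": 0.0}, {"gripper": 3.5, "x": 0.0, "y": 0.0, "z": 4.2, "wx": 0.0, "wy": 0.0, "wz": 0.0}, {"gripper": 3.5, "x": 0.0, "y": 0.0, "z": 4.3, "wx": 0.0, "wy": 0.0, "wz": 0.0}, {"gripper": 3.5, "x": 0.0, "y": 0.0, "z": 4.2, "wx": 0.0, "wy": 0.0, "wz": 0.0}]
[ 0.61780569 -0.28385118  0.12008859]
```

Released at force 0, and the rack stands on the floor. I'll retreat straight up and go over the lid.

Request:
{"method": "move_arm", "body": {"moves": [{"gripper":3.5,"x":0,"y":0,"z":-2.4,"wx":0,"wy":0,"wz":0},{"gripper":3.5,"x":0,"y":0,"z":-2.4,"wx":0,"wy":0,"wz":0},{"gripper":3.5,"x":0,"y":0,"z":-4.7,"wx":0,"wy":0,"wz":0},{"gripper":3.5,"x":0,"y":0,"z":-4.6,"wx":0,"wy":0,"wz":0},{"gripper":3.5,"x":0,"y":0,"z":-4.7,"wx":0,"wy":0,"wz":0},{"gripper":3.5,"x":-5.3,"y":0.7,"z":0.1,"wx":0,"wy":0,"wz":-0.8},{"gripper":3.5,"x":-5.3,"y":0.6,"z":0.1,"wx":0,"wy":0,"wz":-0.8},{"gripper":3.5,"x":-5.3,"y":0.5,"z":0.1,"wx":0,"wy":0,"wz":-0.7}]}}

```text
t: 13.22
position: [0.6123, 0.0341, 0.2972]
orientation: [3.139, -0.002, 1.497]
force: [0.8, 0.1, -0.2]
width: 0.412
gripper_force: 0.0
```

Request:
{"method": "move_arm", "body": {"moves": [{"gripper":4,"x":-5.3,"y":0.5,"z":0.1,"wx":0,"wy":0,"wz":-0.8},{"gripper":4,"x":-5.4,"y":0.4,"z":0.2,"wx":0,"wy":0,"wz":-0.8},{"gripper":4,"x":-5.3,"y":0.3,"z":0.1,"wx":0,"wy":0,"wz":-0.8},{"gripper":4,"x":-5.3,"y":0.2,"z":0.1,"wx":0,"wy":0,"wz":-0.8},{"gripper":4,"x":-5.4,"y":0.2,"z":0.1,"wx":0,"wy":0,"wz":-0.7},{"gripper":4,"x":-5.3,"y":0.1,"z":0.1,"wx":0,"wy":0,"wz":-0.8},{"gripper":4,"x":0,"y":0,"z":3,"wx":0,"wy":0,"wz":0},{"gripper":4,"x":0,"y":0,"z":0,"wx":0,"wy":0,"wz":0}]}}

```text
t: 14.22
position: [0.6148, -0.2845, 0.2564]
orientation: [-3.138, -0.004, 1.577]
force: [-0.4, 0.4, 0.3]
width: 0.47
gripper_force: 0.0
```

```bash
python3 - <<'E'
from h import *
from bench import camera
P=now();print(P[0],P[1].as_euler("xyz"))
P=rows(P,[((.6178,-.2838,.12),down(1.5805),4),((.6178,-.2838,.06),down(1.5805),2)],4);print(P[0])
t=camera("top");s=camera("scene")
a=cv2.resize(t["image"][140:250,60:210],(500,367),interpolation=cv2.INTER_CUBIC)
b=cv2.resize(s["image"][225:300,165:270],(300,214),interpolation=cv2.INTER_CUBIC)
o=np.zeros((367,800,3),np.uint8);o[:,:500]=a;o[:214,500:]=b;cv2.imwrite("pics/g4.png",o)
E
```

```text
[ 0.61481448 -0.2845495   0.25643084] [-3.13788929 -0.00421571  1.57745859]
[{"gripper": 4, "x": 0.0, "y": 0.1, "z": 3.4, "wx": -0.1, "wy": -0.1, "wz": 0.0}, {"gripper": 4, "x": 0.0, "y": 0.1, "z": 3.4, "wx": 0.0, "wy": 0.0, "wz": -0.1}, {"gripper": 4, "x": 0.0, "y": 0.1, "z": 3.4, "wx": -0.1, "wy": -0.1, "wz": 0.0}, {"gripper": 4, "x": 0.0, "y": 0.0, "z": 3.4, "wx": 0.0, "wy": 0.0, "wz": -0.1}, {"gripper": 4, "x": 0.0, "y": 0.0, "z": 3.0, "wx": 0.0, "wy": 0.0, "wz": 0.0}, {"gripper": 4, "x": 0.0, "y": 0.0, "z": 3.0, "wx": 0.0, "wy": 0.0, "wz": 0.0}]
[ 0.61753309 -0.28414984  0.06042413]
```

View pics/g4.png

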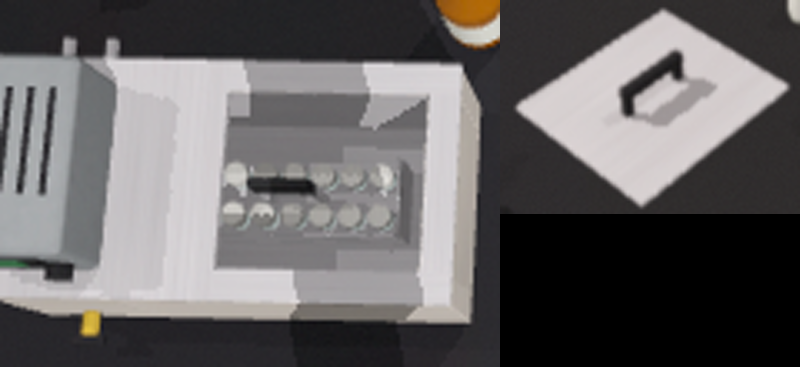

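The rack stands in the tank with its left end under the deck: handle at (280,184), near end at x≈405. The lid is undisturbed. I'll descend on the lid handle.

Request:
{"method": "move_arm", "body": {"moves": [{"gripper":4,"x":0,"y":0.1,"z":3.4,"wx":-0.1,"wy":-0.1,"wz":0},{"gripper":4,"x":0,"y":0.1,"z":3.4,"wx":0,"wy":-0.1,"wz":-0.1},{"gripper":4,"x":0,"y":0.1,"z":3.4,"wx":-0.1,"wy":0,"wz":0},{"gripper":4,"x":0,"y":0,"z":3.4,"wx":0,"wy":0,"wz":-0.1},{"gripper":4,"x":0,"y":0,"z":3,"wx":0,"wy":0,"wz":0},{"gripper":4,"x":0,"y":0,"z":3,"wx":0,"wy":0,"wz":0},{"gripper":4,"x":0,"y":0,"z":0,"wx":0,"wy":0,"wz":0},{"gripper":4,"x":0,"y":0,"z":0,"wx":0,"wy":0,"wz":0}]}}

```text
t: 15.32
position: [0.6222, -0.2849, 0.0655]
orientation: [3.134, 0.003, 1.583]
force: [-0.7, -0.1, 0.4]
width: 0.469
gripper_force: 0.0
```

```bash
python3 - <<'E'
from h import *
P=now();print(P[0],P[1].as_euler("xyz"))
P=rows(P,[((.6175,-.2843,.018),down(1.5805),3)],4);print(P[0])
E
```

```text
[ 0.6222003  -0.28489331  0.06550703] [3.13382847e+00 2.83738485e-03 1.58318234e+00]
[{"gripper": 4, "x": 0.0, "y": -0.2, "z": 1.6, "wx": 0.1, "wy": 0.1, "wz": 0.1}, {"gripper": 4, "x": 0.0, "y": -0.1, "z": 1.6, "wx": 0.2, "wy": 0.0, "wz": 0.0}, {"gripper": 4, "x": 0.1, "y": -0.2, "z": 1.5, "wx": 0.1, "wy": 0.1, "wz": 0.1}]
[ 0.61744951 -0.28402606  0.01848024]
```

Request:
{"method": "move_arm", "body": {"moves": [{"gripper":4,"x":0,"y":-0.2,"z":1.6,"wx":0.1,"wy":0.1,"wz":0.1},{"gripper":4,"x":0,"y":-0.1,"z":1.6,"wx":0.2,"wy":0,"wz":0},{"gripper":4,"x":0.1,"y":-0.2,"z":1.5,"wx":0.1,"wy":0.1,"wz":0},{"gripper":4,"x":0,"y":0,"z":0,"wx":0,"wy":0,"wz":0},{"gripper":4,"x":0,"y":0,"z":0,"wx":0,"wy":0,"wz":0},{"gripper":4,"x":0,"y":0,"z":0,"wx":0,"wy":0,"wz":0}]}}

```text
t: 16.08
position: [0.6162, -0.2844, 0.0171]
orientation: [-3.141, -0.001, 1.58]
force: [0.0, 0.2, 0.5]
width: 0.467
gripper_force: 0.0
```

Request:
{"method": "move_arm", "body": {"moves": [{"gripper":0,"x":0,"y":0,"z":0,"wx":0,"wy":0,"wz":0},{"gripper":0,"x":0,"y":0,"z":0,"wx":0,"wy":0,"wz":0},{"gripper":0,"x":0,"y":0,"z":0,"wx":0,"wy":0,"wz":0},{"gripper":0,"x":0,"y":0,"z":0,"wx":0,"wy":0,"wz":0},{"gripper":0,"x":0,"y":0,"z":0,"wx":0,"wy":0,"wz":0},{"gripper":0,"x":0,"y":0,"z":0,"wx":0,"wy":0,"wz":0}]}}

```text
t: 16.82
position: [0.6163, -0.2844, 0.0172]
orientation: [-3.141, -0.001, 1.58]
force: [0.4, -1.3, 5.6]
width: 0.15
gripper_force: 59.7
```

```bash
python3 - <<'E'
from h import *
P=now();print(P[0],P[1].as_euler("xyz"))
q=P[0]
# lid centre in tool: lid at (.6173,-.2849) yaw .0097; grasp height above underside = z+.019
P=rows(P,[((q[0],q[1],.07),down(1.5805),3),((q[0],q[1],.27),down(1.5805),5),((.607,0.0,.27),down(1.5),7),(*bath(0,.0,.29),4)],0);print(P[0],bath(0,0,.29)[0])
E
```

```text
[ 0.61626438 -0.28437234  0.01717117] [-3.14094103e+00 -1.07561916e-03  1.58032579e+00]
[{"gripper": 0, "x": 0.0, "y": 0.0, "z": -1.8, "wx": 0.0, "wy": 0.0, "wz": 0.0}, {"gripper": 0, "x": 0.0, "y": 0.0, "z": -1.7, "wx": 0.0, "wy": 0.0, "wz": 0.0}, {"gripper": 0, "x": 0.0, "y": 0.0, "z": -1.8, "wx": 0.0, "wy": -0.1, "wz": 0.0}, {"gripper": 0, "x": 0.0, "y": 0.0, "z": -4.0, "wx": 0.0, "wy": 0.0, "wz": 0.0}, {"gripper": 0, "x": 0.0, "y": 0.0, "z": -4.0, "wx": 0.0, "wy": 0.0, "wz": 0.0}, {"gripper": 0, "x": 0.0, "y": 0.0, "z": -4.0, "wx": 0.0, "wy": 0.0, "wz": 0.0}, {"gripper": 0, "x": 0.0, "y": 0.0, "z": -4.0, "wx": 0.0, "wy": 0.0, "wz": 0.0}, {"gripper": 0, "x": 0.0, "y": 0.0, "z": -4.0, "wx": 0.0, "wy": 0.0, "wz": 0.0}, {"gripper": 0, "x": 4.1, "y": -0.1, "z": 0.0, "wx": 0.0, "wy": 0.0, "wz": 0.7}, {"gripper": 0, "x": 4.0, "y": -0.1, "z": 0.0, "wx": 0.0, "wy": 0.0, "wz": 0.6}, {"gripper": 0, "x": 4.1, "y": -0.2, "z": 0.0, "wx": 0.0, "wy": 0.0, "wz": 0.7}, {"gripper": 0, "x": 4.0, "y": -0.3, "z": 0.0, "wx": 0.0, "wy": 0.0, "wz": 0.6}, {"gripper": 0, "x": 4.1, "y": -0.2, "z": 0.0, "wx": 0.0, "wy": 0.0, "wz": 0.7}, {"gripper": 0, "x": 4.0, "y": -0.4, "z": 0.0, "wx": 0.0, "wy": 0.0, "wz": 0.6}, {"gripper": 0, "x": 4.1, "y": -0.3, "z": 0.0, "wx": 0.0, "wy": 0.0, "wz": 0.7}, {"gripper": 0, "x": 3.9, "y": -0.3, "z": 0.0, "wx": 0.0, "wy": 0.0, "wz": 0.6}, {"gripper": 0, "x": 3.9, "y": -0.4, "z": -0.1, "wx": 0.0, "wy": 0.0, "wz": 0.7}, {"gripper": 0, "x": 3.9, "y": -0.4, "z": 0.0, "wx": 0.0, "wy": 0.0, "wz": 0.6}, {"gripper": 0, "x": 3.9, "y": -0.4, "z": 0.0, "wx": 0.0, "wy": 0.0, "wz": 0.7}]
[0.60616813 0.15679861 0.27087953] [0.6062 0.1566 0.271 ]
```

Gripped, with the 14 mm bar reading about 13 mm. I'll lift and carry it.

Request:
{"method": "move_arm", "body": {"moves": [{"gripper":0,"x":0,"y":0,"z":-1.8,"wx":0,"wy":0,"wz":0},{"gripper":0,"x":0,"y":0,"z":-1.7,"wx":0,"wy":0,"wz":0},{"gripper":0,"x":0,"y":0,"z":-1.8,"wx":0,"wy":0,"wz":0},{"gripper":0,"x":0,"y":0,"z":-4,"wx":0,"wy":0,"wz":0},{"gripper":0,"x":0,"y":0,"z":-4,"wx":0,"wy":0,"wz":0},{"gripper":0,"x":0,"y":0,"z":-4,"wx":0,"wy":0,"wz":0},{"gripper":0,"x":0,"y":0,"z":-4,"wx":0,"wy":0,"wz":0},{"gripper":0,"x":0,"y":0,"z":-4,"wx":0,"wy":0,"wz":0}]}}

```text
t: 17.82
position: [0.6158, -0.2844, 0.2719]
orientation: [-3.14, -0.001, 1.58]
force: [0.9, 0.8, -3.0]
width: 0.155
gripper_force: 58.9
```

Request:
{"method": "move_arm", "body": {"moves": [{"gripper":0,"x":4.1,"y":-0.1,"z":0,"wx":0,"wy":0,"wz":0.7},{"gripper":0,"x":4.0,"y":-0.1,"z":0,"wx":0,"wy":0,"wz":0.6},{"gripper":0,"x":4.1,"y":-0.2,"z":0,"wx":0,"wy":0,"wz":0.7},{"gripper":0,"x":4.0,"y":-0.3,"z":0,"wx":0,"wy":0,"wz":0.6},{"gripper":0,"x":4.1,"y":-0.2,"z":0,"wx":0,"wy":0,"wz":0.7},{"gripper":0,"x":4.0,"y":-0.4,"z":0,"wx":0,"wy":0,"wz":0.6},{"gripper":0,"x":4.1,"y":-0.3,"z":0,"wx":0,"wy":0,"wz":0.7},{"gripper":0,"x":3.9,"y":-0.3,"z":0,"wx":0,"wy":0,"wz":0.6}]}}

```text
t: 18.82
position: [0.6066, 0.0404, 0.2711]
orientation: [-3.14, -0.002, 1.489]
force: [1.1, 0.6, -3.9]
width: 0.146
gripper_force: 58.9
```

Request:
{"method": "move_arm", "body": {"moves": [{"gripper":0,"x":3.9,"y":-0.4,"z":-0.1,"wx":0,"wy":0,"wz":0.7},{"gripper":0,"x":3.9,"y":-0.4,"z":0,"wx":0,"wy":0,"wz":0.6},{"gripper":0,"x":3.5,"y":-0.4,"z":0,"wx":0,"wy":0,"wz":0.7},{"gripper":0,"x":0,"y":0,"z":0,"wx":0,"wy":0,"wz":0},{"gripper":0,"x":0,"y":0,"z":0,"wx":0,"wy":0,"wz":0},{"gripper":0,"x":0,"y":0,"z":0,"wx":0,"wy":0,"wz":0}]}}

```text
t: 19.58
position: [0.6057, 0.1506, 0.2715]
orientation: [-3.14, -0.0, 1.452]
force: [0.2, 0.2, -3.1]
width: 0.15
gripper_force: 58.8
```

```bash
python3 - <<'E'
from h import *
print(now(),*inbath())
wp([(0,225,0,4)])
E
```

```text
(array([0.60567636, 0.15061654, 0.27146383]), Rotation.from_matrix(array([[ 1.18240852e-01,  9.92983734e-01, -1.55088527e-03],
                            [ 9.92984856e-01, -1.18240037e-01,  6.07268439e-04],
                            [ 4.19630950e-04, -1.61180952e-03, -9.99998613e-01]]))) [ 2.000e-01 -6.000e+00  2.905e+02] [-0.   0.1 -0.1]
[{"gripper": 0, "x": 0.1, "y": 0.0, "z": 1.6, "wx": 0.0, "wy": 0.0, "wz": 0.0}, {"gripper": 0, "x": 0.2, "y": 0.0, "z": 1.7, "wx": 0.0, "wy": 0.0, "wz": -0.1}, {"gripper": 0, "x": 0.1, "y": 0.0, "z": 1.6, "wx": -0.1, "wy": 0.0, "wz": 0.0}, {"gripper": 0, "x": 0.2, "y": 0.0, "z": 1.6, "wx": 0.0, "wy": 0.0, "wz": 0.0}]
```

Request:
{"method": "move_arm", "body": {"moves": [{"gripper":0,"x":0.1,"y":0,"z":1.6,"wx":0,"wy":0,"wz":0},{"gripper":0,"x":0.2,"y":0,"z":1.7,"wx":0,"wy":0,"wz":0},{"gripper":0,"x":0.1,"y":0,"z":1.6,"wx":0,"wy":0,"wz":0},{"gripper":0,"x":0.2,"y":0,"z":2.2,"wx":0,"wy":0,"wz":0},{"gripper":0,"x":0,"y":0,"z":0,"wx":0,"wy":0,"wz":0},{"gripper":0,"x":0,"y":0,"z":0,"wx":0,"wy":0,"wz":0},{"gripper":0,"x":0,"y":0,"z":0,"wx":0,"wy":0,"wz":0}]}}

```text
t: 20.45
position: [0.6068, 0.1587, 0.2011]
orientation: [-3.141, -0.002, 1.454]
force: [0.4, 0.1, -2.8]
width: 0.149
gripper_force: 58.8
```

```bash
python3 - <<'E'
from h import *
from bench import camera
b,e=inbath();print(b,e)
wp([(0,196,0,3)])
c=camera("scene");im=c["image"];x,y,w,h=240,110,150,112
im=cv2.resize(im[y:y+h,x:x+w],None,fx=5,fy=5,interpolation=cv2.INTER_CUBIC)
def dr(L,col):
    q=np.int32((proj(c,np.array([BX,BY,0])+Rn.from_euler("z",BA).apply(L))-[x,y])*5);cv2.polylines(im,[q.reshape(-1,1,2)],True,col,1)
dr(np.array(box(.196,.216,b[2]/1e3-.0362+.004))+[b[0]/1e3,b[1]/1e3,0],(0,0,255))
dr(np.array(box(.216,.408,.155))+[0,.086,0],(0,255,0))
dr(np.array(box(.16,.18,.155)),(255,255,0))
cv2.imwrite("pics/g5.png",im)
E
```

```text
[  0.3   2.1 220.1] [-0.1  0.  -0. ]
[{"gripper": 0, "x": -0.1, "y": 0.0, "z": 0.8, "wx": 0.0, "wy": 0.0, "wz": 0.0}, {"gripper": 0, "x": 0.0, "y": 0.0, "z": 0.8, "wx": 0.0, "wy": -0.1, "wz": 0.0}, {"gripper": 0, "x": -0.1, "y": 0.0, "z": 0.8, "wx": 0.0, "wy": 0.0, "wz": 0.0}]
```

View pics/g5.png

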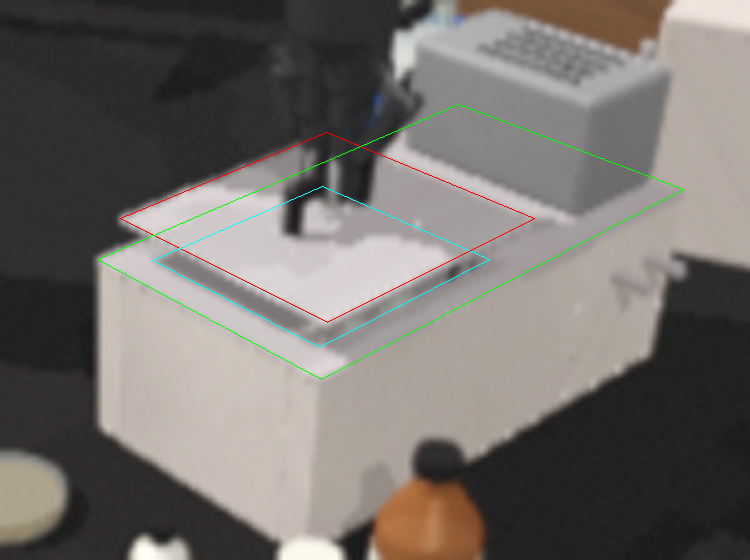

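The overlays for the lid (corners (120,218), (328,321), (534,218)) and the bath rim both match the picture. I'll lower it with a 2 mm correction.

Request:
{"method": "move_arm", "body": {"moves": [{"gripper":0,"x":-0.1,"y":0,"z":0.8,"wx":0,"wy":0,"wz":0},{"gripper":0,"x":-0.1,"y":0,"z":0.8,"wx":0,"wy":0,"wz":0},{"gripper":0,"x":0,"y":0,"z":0.7,"wx":0,"wy":0,"wz":0},{"gripper":0,"x":0,"y":0,"z":0.4,"wx":0,"wy":0,"wz":0},{"gripper":0,"x":0,"y":0,"z":0,"wx":0,"wy":0,"wz":0},{"gripper":0,"x":0,"y":0,"z":0,"wx":0,"wy":0,"wz":0}]}}

```text
t: 21.25
position: [0.6058, 0.1568, 0.1732]
orientation: [-3.14, -0.001, 1.455]
force: [-0.3, -0.4, -3.6]
width: 0.15
gripper_force: 58.9
```

```bash
python3 -c "
from h import *
print(*inbath())"
```

```text
[ -0.4   0.2 192.2] [-0.1  0.1 -0. ]
```

Centred within 0.5 mm, with 1 mm to go.

Request:
{"method": "move_arm", "body": {"moves": [{"gripper":0,"x":0,"y":0,"z":0.1,"wx":0,"wy":0,"wz":0},{"gripper":0,"x":0,"y":0,"z":0.1,"wx":0,"wy":0,"wz":0},{"gripper":0,"x":0,"y":0,"z":0,"wx":0,"wy":0,"wz":0}]}}

```text
t: 21.62
position: [0.6059, 0.1568, 0.1721]
orientation: [-3.14, -0.002, 1.455]
force: [-2.9, -1.6, 5.0]
width: 0.15
gripper_force: 60.1
```

On the rim, with contact felt. I'll open to 4 cm and retreat.

Request:
{"method": "move_arm", "body": {"moves": [{"gripper":4,"x":0,"y":0,"z":0,"wx":0,"wy":0,"wz":0},{"gripper":4,"x":0,"y":0,"z":0,"wx":0,"wy":0,"wz":0},{"gripper":4,"x":0,"y":0,"z":0,"wx":0,"wy":0,"wz":0},{"gripper":4,"x":0,"y":0,"z":0,"wx":0,"wy":0,"wz":0},{"gripper":4,"x":0,"y":0,"z":-2,"wx":0,"wy":0,"wz":0},{"gripper":4,"x":0,"y":0,"z":-4,"wx":0,"wy":0,"wz":0},{"gripper":4,"x":0,"y":0,"z":-4,"wx":0,"wy":0,"wz":0},{"gripper":4,"x":0,"y":0,"z":-4,"wx":0,"wy":0,"wz":0}]}}

```text
t: 22.62
position: [0.6059, 0.1565, 0.3123]
orientation: [-3.139, -0.001, 1.455]
force: [0.4, 0.0, 0.3]
width: 0.47
gripper_force: 0.0
```

Request:
{"method": "move_arm", "body": {"moves": [{"gripper":4,"x":-4,"y":-4,"z":-2,"wx":0,"wy":0,"wz":0},{"gripper":4,"x":-4,"y":-4,"z":0,"wx":0,"wy":0,"wz":0},{"gripper":4,"x":-4,"y":-4,"z":0,"wx":0,"wy":0,"wz":0},{"gripper":4,"x":-4,"y":-4,"z":0,"wx":0,"wy":0,"wz":0},{"gripper":4,"x":-4,"y":-2,"z":0,"wx":0,"wy":0,"wz":0},{"gripper":4,"x":-4,"y":0,"z":0,"wx":0,"wy":0,"wz":0},{"gripper":4,"x":0,"y":0,"z":0,"wx":0,"wy":0,"wz":0},{"gripper":4,"x":0,"y":0,"z":0,"wx":0,"wy":0,"wz":0}]}}

```text
t: 23.62
position: [0.3996, -0.0605, 0.3313]
orientation: [-3.14, -0.002, 1.455]
force: [0.1, 0.2, -0.6]
width: 0.471
gripper_force: 0.0
```

```bash
python3 - <<'E'
from h import *
from bench import camera
o=[]
for n,(x,y,w,h),k in (("top",(50,130,160,120),-.09),("scene",(240,110,160,120),0)):
    c=camera(n);im=cv2.resize(c["image"][y:y+h,x:x+w],(400,300),interpolation=cv2.INTER_CUBIC)
    q=np.int32((proj(c,np.array([BX,BY,0])+Rn.from_euler("z",BA).apply(box(.196,.216,.159)),k)-[x,y])*2.5);cv2.polylines(im,[q.reshape(-1,1,2)],True,(0,0,255),1)
    o.append(im)
cv2.imwrite("pics/g6.png",np.hstack(o))
E
```

```text
(no output)
```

View pics/g6.png

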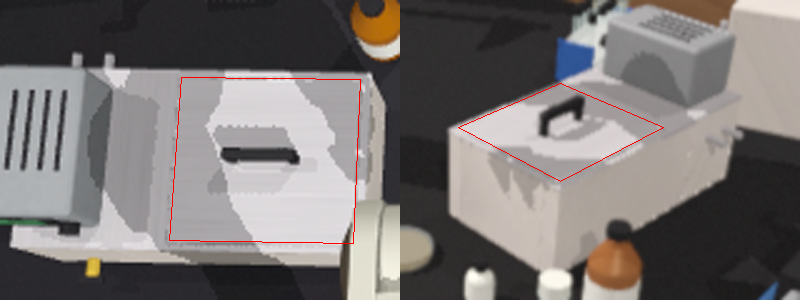

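The lid lies on the rim and its handle is at (260,155) in the top half. Its lower-left corner looks a few pixels outside the red outline, so I'll check that numerically.

```bash
python3 - <<'E'
from h import *
from bench import camera
RB=Rn.from_euler("z",BA)
for n,k,y0 in (("top",-.0924,0),("scene",0,0)):
    c=camera(n);g=cv2.cvtColor(c["image"],cv2.COLOR_BGR2GRAY)
    q=proj(c,np.array([BX,BY,0])+RB.apply([[0,0,.197]]),k)[0]
    x,y=np.int32(q);m=np.zeros_like(g);r=16;m[y-r:y+r+8,x-r-6:x+r+6]=1
    lab=cv2.connectedComponentsWithStats(((g<60)&(m>0)).astype(np.uint8));i=1+np.argmax(lab[2][1:,4])
    print(n,'expected',q,'blob',lab[3][i],lab[2][i])
    if n=="top":
        sol=least_squares(lambda w:(proj(c,np.array([BX,BY,0])+RB.apply([[w[0],w[1],.195]]),k)-lab[3][i]).ravel(),[0,0]).x;print('handle in bath mm',sol*1e3)
    # edge scan along bath x and y through lid centre lines
    for ax in (0,1):
        for sgn in(-1,1):
            s=np.arange(.085,.125,.002);off=.06
            L=np.zeros((len(s),3));L[:,ax]=sgn*s;L[:,1-ax]=off*(-1 if ax==0 else -1);L[:,2]=.159
            p=proj(c,np.array([BX,BY,0])+RB.apply(L),k).astype(np.float32)
            v=cv2.remap(g,p[None,:,0],p[None,:,1],cv2.INTER_LINEAR)[0];print(ax,sgn,v.tolist())
E
```

```text
top expected [153.21153665 190.89999494] blob [153.05511811 191.43307087] [139 189  30   6 127]
handle in bath mm [-1.1484927   0.85359773]
0 -1 [218, 218, 216, 217, 218, 219, 215, 211, 207, 215, 217, 215, 197, 190, 188, 188, 188, 186, 181, 117]
0 1 [166, 167, 167, 167, 168, 167, 165, 166, 167, 166, 152, 126, 75, 52, 39, 38, 38, 38, 38, 39]
1 -1 [219, 218, 218, 219, 219, 219, 218, 218, 215, 208, 184, 177, 176, 176, 176, 176, 176, 176, 176, 176]
1 1 [168, 167, 167, 166, 166, 166, 166, 167, 167, 166, 166, 166, 166, 160, 151, 162, 169, 171, 170, 169]
scene expected [305.0759739  151.51812995] blob [291.06167401 140.6123348 ] [283 135  20  16 227]
0 -1 [215, 215, 215, 214, 214, 214, 213, 208, 202, 195, 183, 159, 127, 102, 82, 65, 53, 49, 47, 47]
0 1 [161, 162, 163, 161, 158, 157, 158, 157, 158, 159, 160, 160, 160, 159, 160, 160, 161, 161, 162, 162]
1 -1 [214, 214, 214, 215, 215, 215, 215, 215, 214, 212, 209, 207, 202, 199, 201, 204, 207, 206, 203, 197]
1 1 [127, 126, 127, 127, 126, 124, 123, 125, 130, 136, 141, 146, 150, 154, 157, 159, 160, 159, 158, 157]
```

The handle is within about 1 mm of centre and the edges sit at their expected distances; the dark line beyond them is shadow. Handing in.

```bash
python3 -c "
from bench import close_job
print(close_job())"
```

```text
the job is handed in; nothing more can be done
None
```

The rack stands level on the tank floor with one end under the deck, the lid lies flat and square over the opening about 1 mm off centre, and the job is handed in at about 24 s; no verdict came back.

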